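# Turn a carved press block face up on the plaster slab

## Task

The wooden press block lies carved face down on the table, too wide to grip. Push it up against the front edge of the plaster slab until it tips up on edge, tip it over onto the slab so that the carved face is up, then slide it back until its whole edge is flush against the wooden fence. Do not jam it hard against the slab or fence, and leave the other things where they are.

Things in the scene. Friction and masses are not known exactly. Their poses are not given: they have to be found in the camera images.
- block: Flat square block of brown wood, 120 x 120 x 14 mm, 0.11 to 0.2 kg. Origin: centre of the carved face (rosette), the underside at the start; z points out of the plain back (up at first, down once turned), x and y along its sides. Starts flat before the slab. Fingertips pushing 9 N on its edge hold by friction. It can stand on edge; tipped over, it overhangs the slab's front or leans there.
- slab: White plaster slab fixed to the table, 200 (x) x 320 (y) x 30 mm high, front face vertical. Origin: centre of its underside; its x axis points level from the front face (x = -100 mm) to the back. A pale wooden fence, 15 mm thick, rises 18 mm above its top along the back, front face at x = +85 mm: the block is home with its centre at x = +25 mm.
- glaze_pot: Small jar, 44 mm across, 50 mm high, bystander standing to the +y side of the space before the slab. Origin: centre of its underside.
- kidney: Small dark rubber scraper block, 60 x 30 x 12 mm, bystander lying to the -y side of the space before the slab. Origin: centre of its underside.
- sponge: Yellow sponge, 75 x 40 x 28 mm, bystander on the slab. Origin: centre of its underside.
- bowl: White bowl, 150 mm across, 50 mm high, bystander behind the slab, beyond its fence. Origin: centre of its underside.
- slip_dish: Metal dish, 100 mm across, 30 mm high, bystander on the robot's left. Origin: centre of its underside.
Things that resemble listed ones, but are neither listed nor needed, are in the scene too. What is meant by the block is not pink or red, and is the smaller of those in its own colour.

How it is judged:
By the outcome, as a careful person would: the job done as asked, in the order asked, and still so for the second after the job is handed in, with the robot touching nothing.
It also fails if it takes over 72 s, if anything falls off the work surface, if the arm or the gripper's body presses on something with over 40 N, if the wrist force passes 120 N, or if a joint passes its speed limit or range.

## Robot

A 6-joint arm with a two-finger parallel gripper is mounted at the origin on the work surface. World frame = base frame: x ahead of the robot, y to its left, z up, the work surface at z = 0. Lengths are in mm, angles in rad, forces in N, time in s.
With the tool pointing down it reaches from about 350 to 775 mm from the base axis. Payload 7.3 kg.
Tool frame: the origin (TCP) lies on the front face of the gripper's body, between the roots of the fingers; the fingertips stand 66 mm ahead of it and the grasp point (between the pads) lies 47 mm ahead of it (bot.tip_extent is the distance from the TCP to the fingertips, in mm); z points along the fingers, y is the line along which they close (so a half turn about z gives the same grasp; the last joint's range is limited). The gripper opens to 92 mm and grips with 3 to 60 N. Pads are 19 mm wide; open, the fingers measure 130 mm over their backs; the gripper's body (75 mm by 190 mm) begins 47 mm behind the grasp point.
Start: joints at [-1.31, 0.342, 1.524, -0, 1.275, -0.146], TCP at [207.75, -482.16, 292.241] pointing down, gripper open.
Joint ranges: [-2.53, 2.53], [-0.77, 2.02], [0.04, 2.7], [-1, 4.14], [0.28, 2.66], [-3.11, 3.11]. Speed limits (rad/s): [2.57, 2.57, 3.14, 3.14, 3.14, 3.14].

## Interface

Orientations are given as [roll, pitch, yaw] about the fixed x, y, z axes, in that order (R = Rz(yaw) Ry(pitch) Rx(roll)).
In Python, from plant import readout, viewer, order, bot gives the robot as it stands.
- The arm moves only by the shell command python3 -m creep 'ROWS'. ROWS is text: rows parted by semicolons, each of 7 numbers parted by spaces: the shift along the world's x, y, z in m, then the turn, a rotation vector about the world's x, y, z in rad, then the opening in per cent of the stroke, from 0 (shut) to 100 (fully open). A call has 1 to 8 rows; each row shifts and turns the commanded pose from where the row before left it; what a row does not reach is not made up. A row lasts 1/12 s, in which the tool goes at most 41.7 mm and 7.16 degrees, less where a joint would pass 70% of its speed; a pose out of reach is approached as far as the arm can. A call is refused whole if a number of a shift passes 0.0417 or a number of a turn 0.125, either way. A call with a gripper value outside its range is refused whole. The fingers move at their own pace and stop on an object; the grip force is fixed at half the most. Time passes only in rows, so rows that do not move let the fingers close. It gives the time, the measured TCP pose, the force, the opening and the grip force at its end, in the units of the state.
- readout.get_obs(): the state, without advancing time (a new reading comes with each control period).
- viewer.capture(name): name is "side" or "top" or "wrist"; returns the picture (480x640x3 uint8, red, green, blue); there is no depth.
- viewer.camera_info(name): a dict with "fx", "fy", "cx", "cy" (pixels), "D" ([k1, k2, p1, p2, k3] as OpenCV has them; the pictures are not rectified), "origin" and "rotation" of the camera in the world. Camera axes: x right, y up, looking along -z (the intrinsics and any distortion apply to the point x, -y, -z); pixel columns grow to the right and rows downward; lengths in mm; the calibration is good to about 2 mm. A picture is of the moment at which its call begins: read the wrist's pose just before it. camera_info takes no time and is no camera call; for the wrist camera it gives the pose at the moment of the call.
- order.close_job(): hands the job in; it is judged then, once.
The state is a dict: "time": time; "joint_positions": joint angles; "dq": joint speeds; "tau": joint torques, N m; "tool_pos": TCP position; "tcp_rot": TCP orientation; "contact_force": force on the tool from outside, world axes, zero at the start; "moment": the same for the moment, N m; "grip_width": finger opening in mm; "finger_force": force on a finger pad.
Only numpy, scipy, OpenCV 4.12 (cv2) and the standard library are available. Lean on these libraries where they do the work, as an engineer would, in place of code of your own. Each camera call takes 0.05 s, during which the arm holds its last target. There are 200 camera calls.

## Working session

There is one attempt and no reset: what is moved stays moved. The work goes in short steps, Python scripts to look and compute and a shell command to move; the robot and the scene stay as the last step left them, time stands still between calls to the robot, and variables do not carry over. Pictures are saved under pics/ and viewed, at most 10 in all, crops included, and the job is handed in when it is done.

```bash
mkdir -p pics; ls
python3 - <<'E'
from plant import readout, viewer, order, bot
import cv2
for n in ["top","side"]:
    cv2.imwrite(f"pics/{n}0.png",viewer.capture(n)[:,:,::-1]); print(n,viewer.camera_info(n))
print(readout.get_obs())
E
```

```text
pics
top {'fx': 582.7699257132193, 'fy': 582.7699257132193, 'cx': 318.1668793084944, 'cy': 233.6882135977394, 'D': array([0.03056535, 0.        , 0.        , 0.        , 0.        ]), 'origin': array([2.69480258e+02, 1.26619557e+00, 1.47468007e+03]), 'rotation': array([ 1.62270561e-01,  3.02408316e-06, -1.56436148e+00])}
side {'fx': 494.4485362732797, 'fy': 494.4485362732797, 'cx': 312.2155610105303, 'cy': 247.1857508020126, 'D': array([-0.11632359,  0.        ,  0.        ,  0.        ,  0.        ]), 'origin': array([ 343.96001522, 1127.7808481 ,  825.1246751 ]), 'rotation': array([ 0.96675857,  0.01322163, -3.01063215])}
{'time': 0.1, 'joint_positions': array([-1.31000894e+00,  3.42654429e-01,  1.52492190e+00, -1.53009103e-05,
        1.27541728e+00, -1.46021396e-01]), 'dq': array([ 1.25305593e-03, -7.14249426e-04, -1.19129932e-03,  2.32559735e-03,
        6.19941403e-05,  1.97367426e-03]), 'tau': array([ 1.39638294e-03, -4.32001805e+01, -2.44695801e+01,  7.18713831e-02,
        5.25778206e-02, -3.83973736e-05]), 'tool_pos': array([ 207.66632841, -481.87862167,  291.61354474]), 'tcp_rot': array([-3.14020448e+00, -1.89367243e-04,  4.06813119e-01]), 'contact_force': array([-0.81559335,  0.48282568, -0.39056653]), 'moment': array([-0.05119705,  0.0053747 , -0.00406029]), 'finger_force': 0.0, 'grip_width': 92.02255668948827}
```

View pics/top0.png

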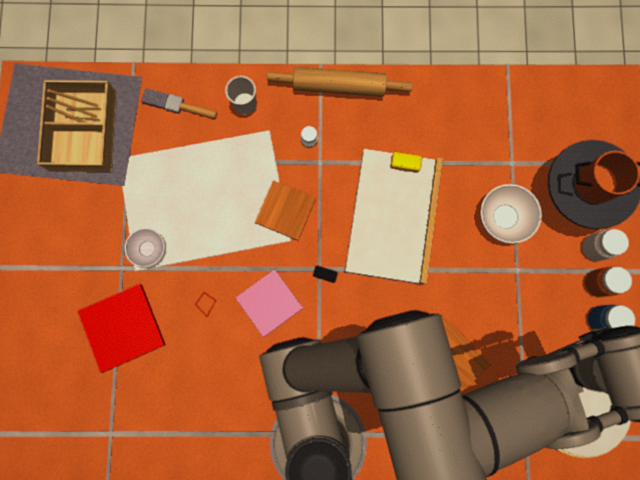

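View pics/side0.png

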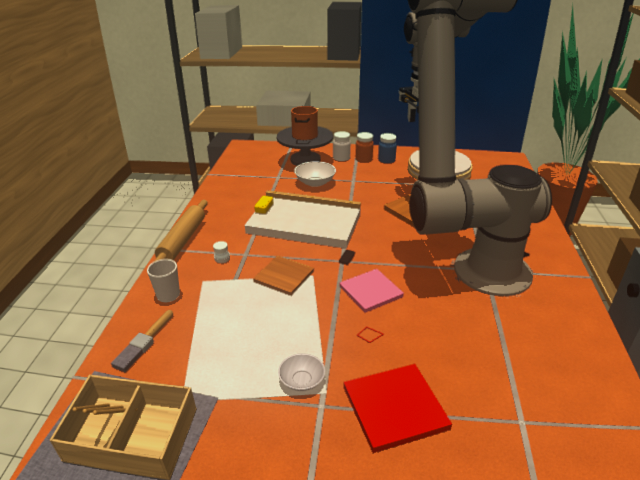

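The top view shows several lookalikes. Brown board at (285,210) is the candidate block. A second brown board at (463,350) is half hidden under the arm. Pink is at (268,303), red at (122,328), and there's a red outline at (205,303). The slab is at (393,217) with its fence on the right, so its front faces left, toward the block. The pot is at (309,136), the kidney at (325,273) and the sponge at (407,161). Next I'll measure both brown boards and crop in close.

```bash
cat > h.py <<'E'
import numpy as np, cv2
from scipy.spatial.transform import Rotation as Ro
from plant import readout, viewer, order, bot
def cam(n):
    c=viewer.camera_info(n); K=np.array([[c['fx'],0,c['cx']],[0,c['fy'],c['cy']],[0,0,1]])
    return K,np.array(c['D'],float),np.array(c['origin'],float),Ro.from_euler('xyz',c['rotation']).as_matrix()
def px2w(c,uv,z):
    K,D,o,R=c; p=cv2.undistortPoints(np.array(uv,float).reshape(-1,1,2),K,D)[:,0]
    d=np.c_[p[:,0],-p[:,1],-np.ones(len(p))]@R.T
    return o+d*((z-o[2])/d[:,2])[:,None]
def w2px(c,P):
    K,D,o,R=c; q=((np.array(P,float)-o)@R)*[1,-1,-1]
    return cv2.projectPoints(q,np.zeros(3),np.zeros(3),K,D)[0][:,0]
E
python3 - <<'E'
from h import *
im=cv2.imread('pics/top0.png'); c=cam('top')
hsv=cv2.cvtColor(im,cv2.COLOR_BGR2HSV)
print('hsv blk',hsv[210,275],'tbl',hsv[300,350],'big',hsv[360,470],'slab',hsv[220,390],'paper',hsv[180,200],'fence',hsv[230,431])
# block: brown, against paper/table
roi=np.zeros(im.shape[:2],np.uint8); roi[170:250,245:325]=1
def rect(m,name,z):
    cs,_=cv2.findContours(m.astype(np.uint8),cv2.RETR_EXTERNAL,cv2.CHAIN_APPROX_NONE)
    k=max(cs,key=cv2.contourArea); r=cv2.minAreaRect(px2w(c,k[:,0],z)[:,:2].astype(np.float32))
    print(name,r,cv2.boxPoints(r).round(1).tolist())
V=hsv[:,:,2];S=hsv[:,:,1];H=hsv[:,:,0]
rect(roi*((S>90)&(V<215)),'block',14)
roi=np.zeros(im.shape[:2],np.uint8); roi[140:295,335:450]=1
rect(roi*(S<60)*(V>120),'slabtop',30)
roi=np.zeros(im.shape[:2],np.uint8); roi[120:150,295:322]=1; rect(roi*(S<110),'pot',45)
roi=np.zeros(im.shape[:2],np.uint8); roi[260:290,308:345]=1; rect(roi*(V<90),'kidney',12)
roi=np.zeros(im.shape[:2],np.uint8); roi[148:178,385:430]=1; rect(roi*(H>23)*(H<35)*(S>120),'sponge',28)
a=cv2.resize(im[165:255,240:330],(400,400),interpolation=3); b=cv2.resize(im[290:400,400:510],(400,400),interpolation=3)
cv2.imwrite('pics/crop.png',np.hstack([a,b]))
s=cv2.imread('pics/side0.png')
E
```

```text
hsv blk [ 12 209 215] tbl [ 10 213 207] big [ 12 220 102] slab [ 21  49 220] paper [ 25  37 216] fence [ 16 175 208]
block ((571.8107299804688, 94.63824462890625), (206.0702667236328, 181.9942626953125), 0.36930757761001587) [[468.20001220703125, 185.0], [469.3999938964844, 3.0], [675.4000244140625, 4.300000190734863], [674.2999877929688, 186.3000030517578]]
slabtop ((560.21533203125, -151.8330535888672), (241.6476287841797, 320.1733093261719), 81.52022552490234) [[384.1000061035156, -247.6999969482422], [700.7000122070312, -294.8999938964844], [736.4000244140625, -55.900001525878906], [419.70001220703125, -8.699999809265137]]
pot ((756.2314453125, 27.818805694580078), (53.17848205566406, 40.84819030761719), 0.6243249773979187) [[729.4000244140625, 48.0], [729.9000244140625, 7.099999904632568], [783.0, 7.699999809265137], [782.5999755859375, 48.5]]
kidney ((407.47052001953125, -14.24591064453125), (58.02497482299805, 29.415571212768555), 74.41818237304688) [[385.5, -38.20000076293945], [413.79998779296875, -46.099998474121094], [429.3999938964844, 9.699999809265137], [401.1000061035156, 17.700000762939453]]
sponge ((698.2867431640625, -222.31515502929688), (71.40866088867188, 34.99208450317383), 80.45685577392578) [[675.0999755859375, -254.60000610351562], [709.5999755859375, -260.3999938964844], [721.5, -190.0], [687.0, -184.1999969482422]]
```

View pics/crop.png

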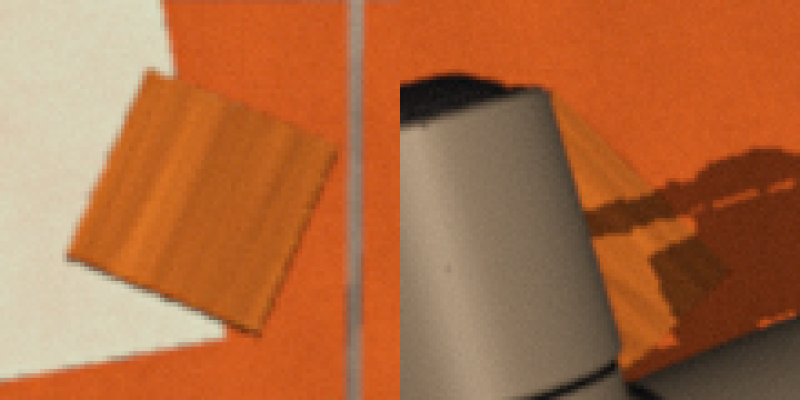

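The crop shows the brown square clearly, with corners at about (150,70), (337,150), (260,333) and (70,257) in the crop. The other brown board is partly under the arm, so I'll check the sizes.

Run:
```python
from h import *
im=cv2.imread('pics/top0.png'); c=cam('top')
hsv=cv2.cvtColor(im,cv2.COLOR_BGR2HSV);H,S,V=cv2.split(hsv)
b=px2w(c,np.array([(150,70),(337,150),(260,333),(70,257)])/4.444+[240,165]-.4,14)
e=np.roll(b,-1,0)-b
print('block',b.round(1).tolist(),b.mean(0).round(1),np.linalg.norm(e,axis=1).round(1),np.degrees(np.arctan2(e[:,1],e[:,0])).round(1))
# big one: visible right edge corners in crop
B=px2w(c,np.array([(150,90),(335,275),(225,365)])/(400/110)+[400,290]-.4,14);print('big',B.round(0).tolist(),np.linalg.norm(np.diff(B,axis=0),axis=1))
roi=np.zeros(im.shape[:2],np.uint8); roi[140:295,335:450]=1
m=(roi*(S<75)*(V>120)).astype(np.uint8); m=cv2.morphologyEx(m,cv2.MORPH_OPEN,np.ones((9,9)))
cs,_=cv2.findContours(m,cv2.RETR_EXTERNAL,cv2.CHAIN_APPROX_NONE)
k=max(cs,key=cv2.contourArea)
r=cv2.minAreaRect(px2w(c,k[:,0],30)[:,:2].astype(np.float32));print('slab',r,cv2.boxPoints(r).round(1).tolist())
# front edge line: leftmost mask pixel per row
p=np.array([(np.flatnonzero(m[v])[0]-.5,v) for v in range(165,262)])
w=px2w(c,p,30)[:,:2].astype(np.float32); print('front',cv2.fitLine(w,cv2.DIST_HUBER,0,.01,.01).ravel())
f=((H>10)&(H<22)&(S>110)&(V>150)).astype(np.uint8)
p=np.array([(np.flatnonzero(m[v])[-1]+.5,v) for v in range(180,262)])
w=px2w(c,p,30)[:,:2].astype(np.float32); print('fence side',cv2.fitLine(w,cv2.DIST_HUBER,0,.01,.01).ravel())
```

```text
block [[647.2, 119.2, 14.0], [600.4, 10.4, 14.0], [493.3, 53.6, 14.0], [536.6, 163.0, 14.0]] [569.4  86.5  14. ] [118.4 115.5 117.7 118.9] [-113.3  158.1   68.4  -21.6]
big [[308.0, -303.0, 14.0], [186.0, -423.0, 14.0], [127.0, -347.0, 14.0]] [170.98055993  96.05562971]
slab ((556.1314086914062, -179.5496826171875), (185.75975036621094, 320.4833984375), 81.49397277832031) [[383.8999938964844, -247.6999969482422], [700.9000244140625, -295.1000061035156], [728.2999877929688, -111.4000015258789], [411.3999938964844, -64.0]]
front [ 9.8879129e-01 -1.4930427e-01  5.5924890e+02 -8.6522362e+01]
fence side [ 9.8895884e-01 -1.4819039e-01  5.4185425e+02 -2.7103912e+02]
```

Choice confirmed. The board at (285,210) measures about 118 mm, against at least 171 mm for the other brown one. The slab front centre is at about (570,-88) and slab +x points along (-0.149,-0.989). The block has to turn about +13° to square up with it. I'll move behind the block with the fingers across the push direction.

```bash
R="0"; python3 -m creep '.0188 .0332 0 0 0 .0508 60;.0188 .0332 0 0 0 .0508 60;.0188 .0332 0 0 0 .0508 60;.0188 .0332 0 0 0 .0508 60;.0188 .0332 0 0 0 .0508 60;.0188 .0332 0 0 0 .0508 60;.0188 .0332 0 0 0 .0508 60;.0188 .0332 0 0 0 .0508 60'
python3 -m creep '.0188 .0332 0 0 0 .0508 60;.0188 .0332 0 0 0 .0508 60;.0188 .0332 0 0 0 .0508 60;.0188 .0332 0 0 0 .0508 60;.0188 .0332 0 0 0 .0508 60;.0188 .0332 0 0 0 .0508 60;.0188 .0332 0 0 0 .0508 60;.0188 .0332 0 0 0 .0508 60'
python3 -m creep '.0188 .0332 0 0 0 .0508 60;.0188 .0332 0 0 0 .0508 60;.0188 .0332 0 0 0 .0508 60;.0188 .0332 0 0 0 .0508 60;0 0 0 0 0 0 60;0 0 0 0 0 0 60'
```

```text
time: 0.77
tool_pos: [358.5, -214.7, 292.1]
tcp_rot: [-3.141, -0.0, 0.815]
contact_force: [1.0, -0.2, -0.7]
grip_width: 55.1
finger_force: 0.0
time: 1.43
tool_pos: [508.9, 51.0, 292.0]
tcp_rot: [-3.141, 0.0, 1.222]
contact_force: [0.7, -0.3, -0.2]
grip_width: 55.0
finger_force: 0.0
time: 1.93
tool_pos: [583.8, 183.5, 290.8]
tcp_rot: [-3.14, 0.001, 1.426]
contact_force: [-0.6, -0.4, -0.6]
grip_width: 55.6
finger_force: 0.0
```

```bash
python3 -m creep '0 0 -.036 0 0 -.0045 60;0 0 -.036 0 0 0 60;0 0 -.036 0 0 0 60;0 0 -.036 0 0 0 60;0 0 -.036 0 0 0 60;0 0 -.026 0 0 0 60;0 0 -.013 0 0 0 60;0 0 0 0 0 0 60'
python3 - <<'E'
from h import *
a=viewer.capture('top'); cv2.imwrite('pics/t1.png',cv2.resize(a[100:300,220:460],(720,600))[:,:,::-1])
E
```

```text
time: 2.6
tool_pos: [581.3, 180.1, 69.8]
tcp_rot: [-3.135, 0.003, 1.417]
contact_force: [-1.1, -0.8, -0.4]
grip_width: 54.7
finger_force: 0.0
```

View pics/t1.png

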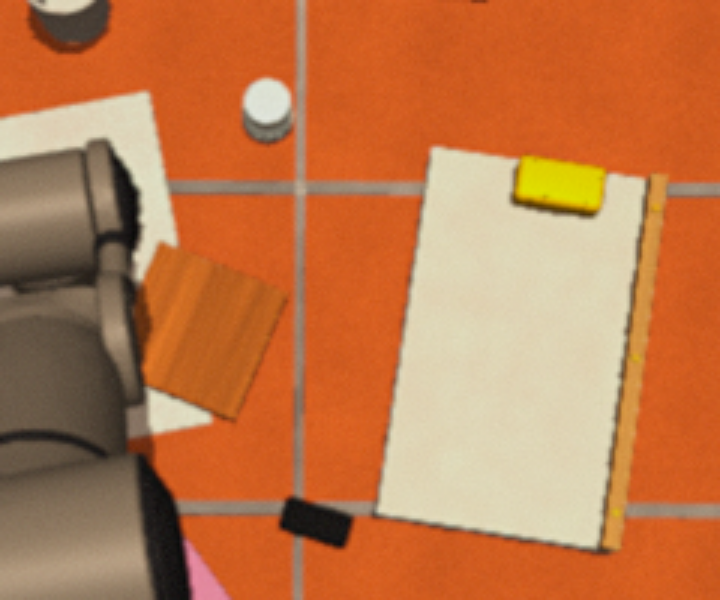

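View t1: the gripper is behind the block, with the block at (215,330) in the crop. The kidney at (317,522) and pot at (267,108) are both clear of the push lane. Now I'll push gently along slab +x.

```bash
python3 -m creep '-.0012 -.0077 0 0 0 0 60;-.0012 -.0077 0 0 0 0 60;-.0012 -.0077 0 0 0 0 60;-.0012 -.0077 0 0 0 0 60;-.0012 -.0077 0 0 0 0 60;-.0012 -.0077 0 0 0 0 60;-.0012 -.0077 0 0 0 0 60;-.0012 -.0077 0 0 0 0 60'
python3 -m creep '-.0012 -.0077 0 0 0 0 60;-.0012 -.0077 0 0 0 0 60;-.0012 -.0077 0 0 0 0 60;-.0012 -.0077 0 0 0 0 60;-.0012 -.0077 0 0 0 0 60;-.0012 -.0077 0 0 0 0 60;-.0012 -.0077 0 0 0 0 60;0 0 0 0 0 0 60'
python3 - <<'E'
from h import *
a=viewer.capture('top'); cv2.imwrite('pics/t2.png',cv2.resize(a[100:300,220:460],(720,600))[:,:,::-1])
E
```

```text
time: 3.32
tool_pos: [574.1, 119.4, 73.4]
tcp_rot: [3.141, -0.0, 1.418]
contact_force: [0.5, 2.1, 0.8]
grip_width: 55.0
finger_force: 0.8
time: 3.98
tool_pos: [565.4, 64.7, 73.1]
tcp_rot: [-3.141, 0.001, 1.417]
contact_force: [0.1, -0.0, -1.0]
grip_width: 55.2
finger_force: 0.0
```

View pics/t2.png

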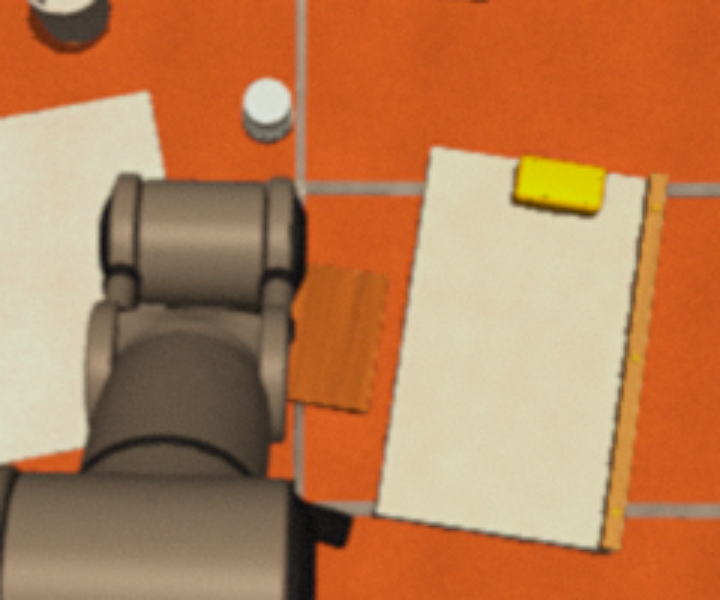

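View t2: the block's front edge, from (387,272) to (366,412), is now parallel to the slab front with a gap of about 20 mm. I'll close the gap slowly while watching the force.

```bash
python3 -m creep '-.0006 -.004 -.003 0 0 0 60;-.0006 -.004 -.001 0 0 0 60;-.0006 -.004 0 0 0 0 60;-.0006 -.004 0 0 0 0 60;0 -.001 0 0 0 0 60;0 0 0 0 0 0 60'; for i in 1; do python3 -m creep '-.0002 -.001 0 0 0 0 60;0 0 0 0 0 0 60' ; python3 -m creep '-.0002 -.001 0 0 0 0 60;0 0 0 0 0 0 60'; python3 -m creep '-.0002 -.001 0 0 0 0 60;0 0 0 0 0 0 60';python3 -m creep '-.0002 -.001 0 0 0 0 60;0 0 0 0 0 0 60'; done | grep -E "pos|contact"
```

```text
time: 4.53
tool_pos: [563.3, 48.9, 69.2]
tcp_rot: [-3.141, 0.0, 1.418]
contact_force: [0.9, -1.3, -0.5]
grip_width: 54.6
finger_force: 0.0
tool_pos: [563.1, 48.3, 69.3]
contact_force: [-0.2, 0.2, -0.6]
tool_pos: [562.9, 47.4, 69.3]
contact_force: [-0.3, 0.6, -0.1]
tool_pos: [562.8, 46.3, 69.3]
contact_force: [-0.3, 0.5, -0.2]
tool_pos: [562.6, 45.3, 69.3]
contact_force: [-0.1, -0.4, -0.2]
```

```bash
(python3 -m creep '-.0001 -.001 0 0 0 0 60;0 0 0 0 0 0 60' ; python3 -m creep '-.0001 -.001 0 0 0 0 60;0 0 0 0 0 0 60'; python3 -m creep '-.0001 -.001 0 0 0 0 60;0 0 0 0 0 0 60') | grep -E "pos|contact"
```

```text
tool_pos: [562.4, 45.0, 69.3]
contact_force: [-0.1, 4.9, -0.0]
tool_pos: [562.4, 44.8, 69.3]
contact_force: [0.5, 9.2, 0.6]
tool_pos: [562.3, 44.7, 69.3]
contact_force: [1.8, 13.7, 0.4]
```

Contact is at y≈45, and a 1 mm command step adds about 4.5 N. Now I'll lift the rear edge by friction along the tipping arc.

```bash
(python3 -m creep '0 .0003 .0035 0 0 0 60;0 .0002 .0035 0 0 0 60;0 .0001 .0035 0 0 0 60' ; python3 -m creep '0 0 .0035 0 0 0 60;0 0 .0035 0 0 0 60;0 -.0002 .0033 0 0 0 60') | grep -E "pos|contact"
```

```text
tool_pos: [562.3, 44.7, 79.8]
contact_force: [2.0, 9.4, -1.3]
tool_pos: [562.3, 44.1, 90.2]
contact_force: [0.7, 7.5, 0.2]
```

```bash
(python3 -m creep '-.0001 -.0006 .005 0 0 0 60;-.0001 -.0008 .005 0 0 0 60;-.0001 -.0011 .005 0 0 0 60;-.0002 -.0014 .0048 0 0 0 60' ; python3 -m creep '0 0 0 0 0 0 60')| grep -E "pos|contact";  python3 - <<'E'
from h import *
a=viewer.capture('side'); cv2.imwrite('pics/s2.png',cv2.resize(a[160:320,220:400],(720,640))[20:620,:,::-1])
E
```

```text
tool_pos: [561.8, 40.2, 110.2]
contact_force: [0.3, 8.7, 2.1]
tool_pos: [561.9, 40.0, 110.9]
contact_force: [0.3, 8.0, 1.5]
```

View pics/s2.png

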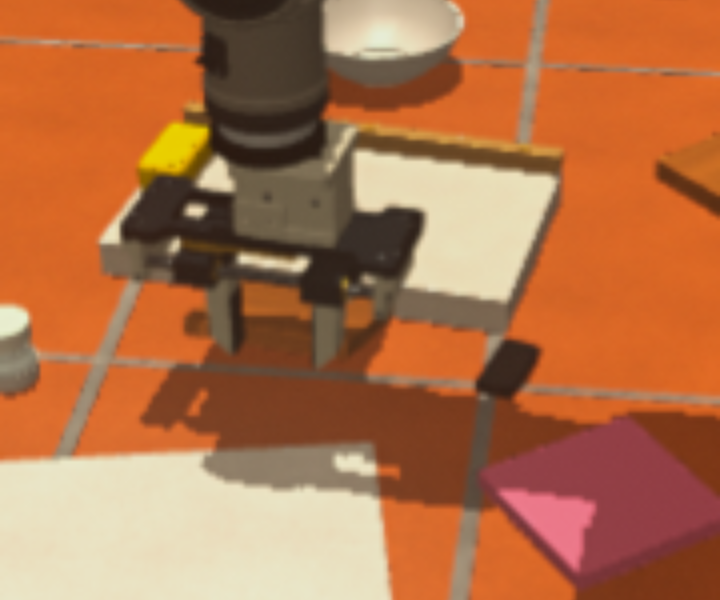

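View s2: the block is tilted up, with its brown edge behind the fingers at (285,310) and the table showing beneath it. Continuing along the arc.

```bash
(python3 -m creep '-.0002 -.0014 .0047 0 0 0 60;-.0002 -.0016 .0046 0 0 0 60;-.0003 -.0018 .0046 0 0 0 60;-.0003 -.0020 .0045 0 0 0 60' ; python3 -m creep '-.0003 -.0023 .0043 0 0 0 60;-.0004 -.0025 .0042 0 0 0 60;-.0004 -.0026 .0041 0 0 0 60;-.0004 -.0027 .0039 0 0 0 60')| grep -E "pos|contact"
```

```text
tool_pos: [560.8, 33.4, 128.8]
contact_force: [0.2, 7.6, 3.2]
tool_pos: [559.3, 22.4, 145.3]
contact_force: [-0.3, 4.5, 2.9]
```

```bash
(python3 -m creep '-.0005 -.0033 .0038 0 0 0 60;-.0005 -.0034 .0035 0 0 0 60;-.0005 -.0036 .0033 0 0 0 60;-.0006 -.0036 .0030 0 0 0 60' ; python3 -m creep '-.0006 -.0038 .0032 0 0 0 60;-.0006 -.0039 .0030 0 0 0 60;-.0006 -.0040 .0027 0 0 0 60;-.0006 -.0041 .0025 0 0 0 60')| grep -E "pos|contact"
```

```text
tool_pos: [557.5, 8.5, 159.3]
contact_force: [-1.2, 8.1, 6.9]
tool_pos: [555.2, -7.6, 171.0]
contact_force: [-0.2, 5.0, 7.6]
```

```bash
(python3 -m creep '-.0006 -.0042 .0024 0 0 0 60;-.0006 -.0044 .0022 0 0 0 60;-.0007 -.0045 .0019 0 0 0 60;-.0007 -.0046 .0017 0 0 0 60' ; python3 -m creep '-.0007 -.0046 .0015 0 0 0 60;-.0007 -.0047 .0013 0 0 0 60;-.0007 -.0048 .0011 0 0 0 60;-.0007 -.0049 .0009 0 0 0 60')| grep -E "pos|contact"
```

```text
tool_pos: [552.6, -25.7, 179.2]
contact_force: [-0.9, 2.8, 7.9]
tool_pos: [549.7, -45.1, 184.1]
contact_force: [-0.6, 1.7, 8.5]
```

```bash
(python3 -m creep '-.0007 -.0050 .0006 0 0 0 60;-.0007 -.0050 .0005 0 0 0 60;-.0007 -.0050 .0003 0 0 0 60;-.0007 -.0050 .0002 0 0 0 60;0 0 0 0 0 0 60')| grep -E "pos|contact";  python3 - <<'E'
from h import *
a=viewer.capture('side'); cv2.imwrite('pics/s3.png',cv2.resize(a[140:300,220:400],(720,640))[20:620,:,::-1])
E
```

```text
tool_pos: [546.7, -66.0, 185.6]
contact_force: [-1.6, 0.6, 8.3]
```

View pics/s3.png

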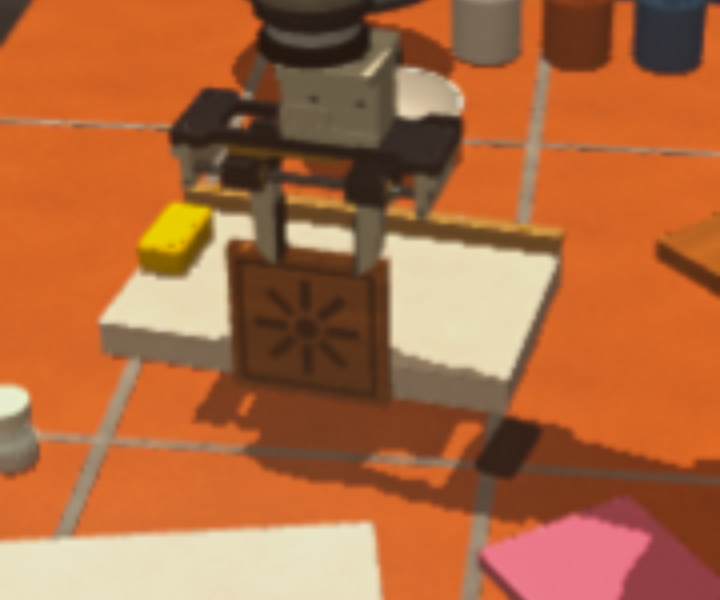

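View s3: the block stands on edge against the slab with the rosette facing outward, centred at (308,325). I'll release it upward, move behind it, lower, and push the face over.

```bash
(python3 -m creep '0 0 .006 0 0 0 60;0 0 .009 0 0 0 60;.001 .007 0 0 0 0 60;.001 .008 0 0 0 0 60;.001 .008 0 0 0 0 60;0 0 -.016 0 0 0 60;0 0 -.018 0 0 0 60;0 0 -.016 0 0 0 60' ; python3 -m creep '0 0 0 0 0 0 60'; python3 -m creep '-.001 -.006 0 0 0 0 60;0 -.003 0 0 0 0 60;0 0 0 0 0 0 60')| grep -E "pos|contact";  python3 - <<'E'
from h import *
a=viewer.capture('side'); cv2.imwrite('pics/s4.png',cv2.resize(a[140:300,220:400],(720,640))[20:620,:,::-1])
E
```

```text
tool_pos: [549.4, -40.2, 148.4]
contact_force: [0.3, -0.9, -0.1]
tool_pos: [547.7, -40.1, 146.1]
contact_force: [-0.5, 0.4, -0.2]
tool_pos: [549.2, -51.2, 150.4]
contact_force: [0.1, 0.3, -0.0]
```

```bash
(python3 -m creep '-.0006 -.004 0 0 0 0 60;-.0005 -.003 0 0 0 0 60;-.0005 -.003 0 0 0 0 60;-.0005 -.003 0 0 0 0 60'; python3 -m creep '-.0004 -.0025 0 0 0 0 60;-.0004 -.0025 0 0 0 0 60;-.0004 -.0025 0 0 0 0 60;-.0004 -.0025 0 0 0 0 60';python3 -m creep '-.0004 -.0025 0 0 0 0 60;-.0004 -.0025 0 0 0 0 60;-.0004 -.0025 0 0 0 0 60;-.0004 -.0025 0 0 0 0 60')| grep -E "pos|contact";  python3 - <<'E'
from h import *
a=viewer.capture('side'); cv2.imwrite('pics/s5.png',cv2.resize(a[140:300,220:400],(720,640))[20:620,:,::-1])
E
```

```text
tool_pos: [546.5, -63.8, 149.6]
contact_force: [-0.4, 0.4, 0.8]
tool_pos: [544.8, -73.7, 149.3]
contact_force: [-0.8, -0.4, 0.3]
tool_pos: [543.2, -83.7, 149.3]
contact_force: [-0.4, -0.7, -0.1]
```

View pics/s5.png

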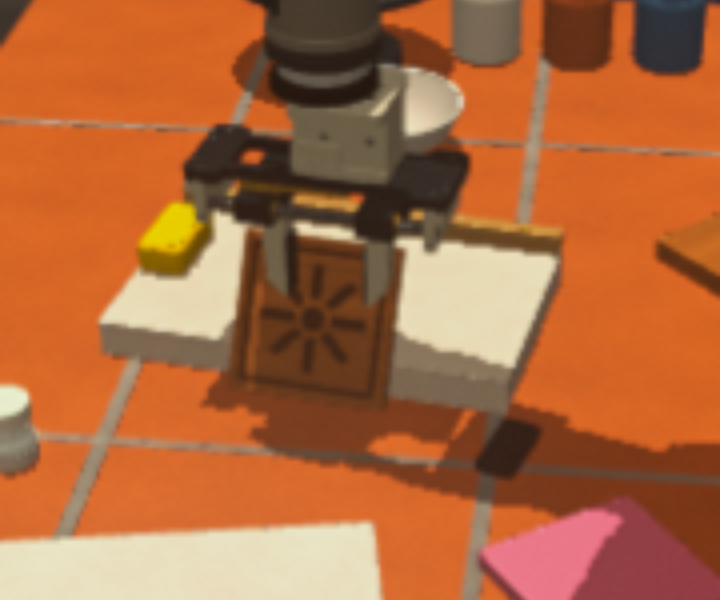

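View s5: the block leans over the slab edge with its rosette at (313,320). Pushing on.

```bash
(python3 -m creep '-.0005 -.0035 0 0 0 0 60;-.0005 -.0035 0 0 0 0 60;-.0005 -.0035 0 0 0 0 60;-.0005 -.0035 0 0 0 0 60'; python3 -m creep '-.0005 -.0035 0 0 0 0 60;-.0005 -.0035 0 0 0 0 60;-.0005 -.0035 0 0 0 0 60;-.0005 -.0035 0 0 0 0 60';python3 -m creep '0 0 0 0 0 0 60;0 0 0 0 0 0 60')| grep -E "pos|contact";  python3 - <<'E'
from h import *
a=viewer.capture('side'); cv2.imwrite('pics/s6.png',cv2.resize(a[140:300,220:400],(720,640))[20:620,:,::-1])
E
```

```text
tool_pos: [541.2, -97.8, 149.3]
contact_force: [0.1, 0.4, -0.5]
tool_pos: [539.2, -111.9, 149.3]
contact_force: [0.0, -0.4, -0.7]
tool_pos: [539.2, -111.6, 149.3]
contact_force: [-0.2, 0.6, -0.2]
```

View pics/s6.png

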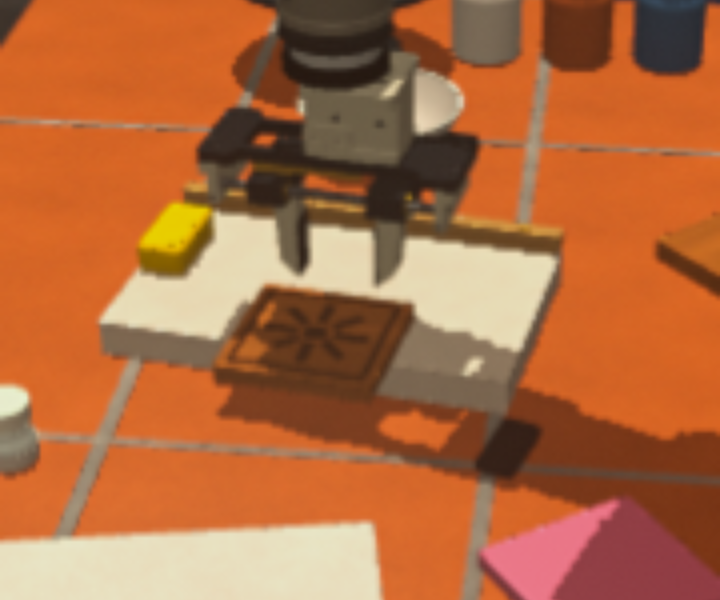

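View s6: the block lies carved face up on the slab, overhanging the front. Its top corners are at about (265,287), (412,303), (377,384) and (218,366) in the crop. Converting those to the slab frame.

Run:
```python
from h import *
c=cam('side'); P=np.array([(265,287),(412,303),(377,384),(218,366)],float); P[:,1]+=20
b=px2w(c,P/4+[220,140]-.4,44)[:,:2]; X=np.array([-.149,-.989]);Y=np.array([.989,-.149]);F=np.array([569.8,-88])
d=b-F; uv=np.c_[d@X,d@Y]; print(uv.round(1).tolist(),uv.mean(0)); e=np.roll(uv,-1,0)-uv; print(np.linalg.norm(e,axis=1),np.degrees(np.arctan2(e[:,1],e[:,0])))
```

```text
[[55.4, 43.0], [61.5, -72.0], [-50.8, -76.5], [-58.0, 40.6]] [  2.02319245 -16.21119999]
[115.1387038  112.47439909 117.36076988 113.38359657] [ -86.93561658 -177.67178621   93.48388173    1.2125345 ]
```

```bash
(python3 -m creep '.0048 .0192 0 0 0 0 60;.0048 .0192 0 0 0 0 60;.0048 .0192 0 0 0 0 60;.0048 .0192 0 0 0 0 60;.0048 .0192 0 0 0 0 60;.0048 .0192 0 0 0 0 60;0 0 0 0 0 0 60';python3 -m creep '0 0 -.014 0 0 0 60;0 0 -.014 0 0 0 60;0 0 -.013 0 0 0 60;0 0 -.009 0 0 0 60;0 0 0 0 0 0 60;0 0 0 0 0 0 60')| grep -E "pos|contact|rot";  python3 - <<'E'
from h import *
a=viewer.capture('side')[:,:,::-1]; b=viewer.capture('top')[:,:,::-1]
cv2.imwrite('pics/s7.png',a); cv2.imwrite('pics/t7.png',b)
# top view: block front (far) edge on white slab: rightmost brown pixel per row
c=cam('top'); hsv=cv2.cvtColor(b,cv2.COLOR_BGR2HSV); m=(hsv[:,:,1]>120)
X=np.array([-.149,-.989]);Y=np.array([.989,-.149]);F=np.array([569.8,-88])
for v in np.arange(45,-85,-12):
    w=[np.r_[F+u*X+v*Y,44] for u in range(10,185)]; p=w2px(c,w).round().astype(int); s=m[p[:,1],p[:,0]]; print(v, 10+np.flatnonzero(~s)[0] if (~s).any() else None,end='; ')
E
```

```text
tool_pos: [568.5, 6.9, 149.4]
tcp_rot: [3.141, -0.001, 1.421]
contact_force: [-0.9, -0.1, -0.1]
tool_pos: [567.9, 3.4, 99.1]
tcp_rot: [-3.141, 0.0, 1.418]
contact_force: [0.3, -0.3, -0.2]
45 65; 33 66; 21 66; 9 65; -3 66; -15 66; -27 65; -39 66; -51 66; -63 65; -75 10;
```

```bash
(python3 -m creep '-.0012 -.0079 0 0 0 0 60;-.0012 -.0079 0 0 0 0 60;-.0012 -.0079 0 0 0 0 60;-.0010 -.0060 0 0 0 0 60;-.0010 -.0060 0 0 0 0 60;-.0010 -.0060 0 0 0 0 60;0 0 0 0 0 0 60';python3 -m creep '-.0009 -.0060 0 0 0 0 60;-.0009 -.0060 0 0 0 0 60;-.0009 -.0060 0 0 0 0 60;-.0009 -.0060 0 0 0 0 60;-.0009 -.0060 0 0 0 0 60;-.0009 -.0060 0 0 0 0 60;-.0009 -.0060 0 0 0 0 60;-.0009 -.0060 0 0 0 0 60')| grep -E "pos|contact|rot"
```

```text
tool_pos: [561.3, -39.3, 99.4]
tcp_rot: [3.141, 0.0, 1.417]
contact_force: [-0.5, -0.3, 0.1]
tool_pos: [554.2, -86.6, 99.4]
tcp_rot: [3.141, -0.0, 1.418]
contact_force: [-0.0, 1.9, 0.5]
```

```bash
(python3 -m creep '-.0009 -.0058 0 0 0 0 60;-.0009 -.0058 0 0 0 0 60;-.0009 -.0058 0 0 0 0 60;-.0009 -.0058 0 0 0 0 60;-.0009 -.0058 0 0 0 0 60;-.0009 -.0058 0 0 0 0 60;-.0009 -.0058 0 0 0 0 60;-.0007 -.0050 0 0 0 0 60'; python3 -m creep '0 0 0 0 0 0 60'; python3 -m creep '-.0003 -.002 0 0 0 0 60;0 0 0 0 0 0 60';python3 -m creep '-.0002 -.001 0 0 0 0 60;0 0 0 0 0 0 60')| grep -E "pos|contact"
```

```text
tool_pos: [547.1, -132.2, 99.3]
contact_force: [-0.7, 1.8, 1.7]
tool_pos: [547.1, -132.7, 99.3]
contact_force: [-0.0, 0.1, 0.2]
tool_pos: [546.9, -133.9, 99.2]
contact_force: [-0.5, -0.6, 0.2]
tool_pos: [546.7, -134.5, 99.3]
contact_force: [0.5, -0.0, -0.2]
```

```bash
(python3 -m creep '-.0003 -.002 0 0 0 0 60;0 0 0 0 0 0 60';python3 -m creep '-.0002 -.001 0 0 0 0 60;0 0 0 0 0 0 60';python3 -m creep '-.0001 -.001 0 0 0 0 60;0 0 0 0 0 0 60')| grep -E "pos|contact"
```

```text
tool_pos: [546.4, -136.6, 99.3]
contact_force: [-0.0, -0.4, 0.2]
tool_pos: [546.2, -137.6, 99.3]
contact_force: [0.3, -0.0, 0.5]
tool_pos: [546.1, -138.7, 99.3]
contact_force: [0.1, -0.5, -0.7]
```

```bash
(python3 -m creep '-.0001 -.001 0 0 0 0 60;0 0 0 0 0 0 60';python3 -m creep '-.0002 -.001 0 0 0 0 60;0 0 0 0 0 0 60')| grep -E "pos|contact"
```

```text
tool_pos: [546.0, -139.5, 99.3]
contact_force: [0.4, 0.8, -1.3]
tool_pos: [545.9, -139.7, 99.3]
contact_force: [1.6, 5.2, 1.4]
```

```bash
python3 -m creep '-.0001 -.0008 0 0 0 0 60;0 0 0 0 0 0 60'| grep -E "pos|contact"
```

```text
tool_pos: [545.9, -139.8, 99.3]
contact_force: [1.5, 8.8, 0.6]
```

The block met the fence at the predicted spot with under 9 N. Backing off, then a last look.

```bash
(python3 -m creep '.0005 .003 0 0 0 0 60;.001 .008 0 0 0 0 60;.003 .02 0 0 0 0 60;.003 .02 0 0 0 0 60;0 0 .03 0 0 0 60;.005 .035 .03 0 0 0 60;.005 .04 .01 0 0 0 60;.005 .04 0 0 0 0 60';python3 -m creep '.005 .04 0 0 0 0 60;.005 .04 0 0 0 0 60;0 0 0 0 0 0 60')| grep -E "pos|contact";  python3 - <<'E'
from h import *
b=viewer.capture('top')[:,:,::-1]; a=viewer.capture('side')[:,:,::-1]
cv2.imwrite('pics/fin.png',np.vstack([cv2.resize(b[135:295,320:460],(525,600))[:600]])) if 0 else None
A=cv2.resize(b[140:290,340:450],(330,450),interpolation=2); B=cv2.resize(a[180:255,240:370],(460,265),interpolation=2)
B=cv2.copyMakeBorder(B,0,185,0,0,cv2.BORDER_CONSTANT); cv2.imwrite('pics/fin.png',np.hstack([A,B]))
c=cam('top'); hsv=cv2.cvtColor(b,cv2.COLOR_BGR2HSV); m=(hsv[:,:,1]>120)
X=np.array([-.149,-.989]);Y=np.array([.989,-.149]);F=np.array([569.8,-88])
for v in np.arange(50,-80,-10):
    w=[np.r_[F+u*X+v*Y,44] for u in range(20,185)]; p=w2px(c,w).round().astype(int); s=m[p[:,1],p[:,0]]; print(v, 20+np.flatnonzero(s)[0] if s.any() else None, (~s[70:]).sum(),end='; ')
E
```

```text
tool_pos: [569.4, 21.8, 169.7]
contact_force: [-0.1, 1.0, 1.0]
tool_pos: [577.8, 107.9, 166.6]
contact_force: [-0.9, -0.3, 0.2]
50 None 95; 40 66 0; 30 64 0; 20 66 0; 10 65 0; 0 66 0; -10 65 0; -20 66 0; -30 65 0; -40 67 0; -50 65 0; -60 64 0; -70 66 0;
```

View pics/fin.png

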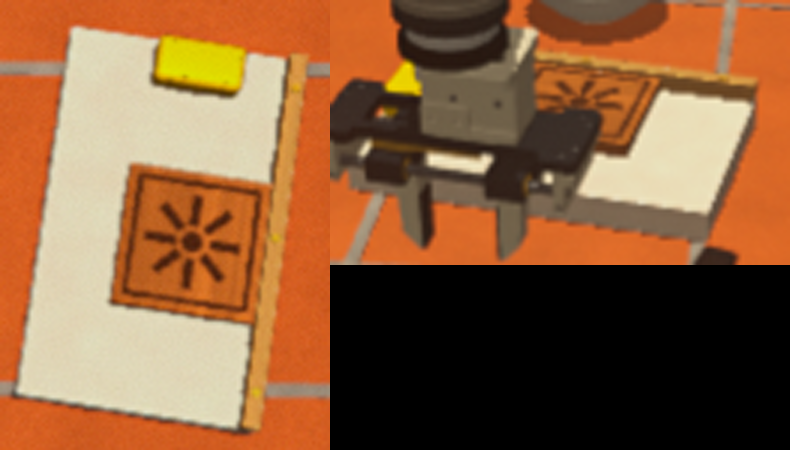

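The final view shows the block rosette up, with its right edge from (270,185) to (252,322) flush along the fence. The rear edge reads about 65 mm along its whole length, which is square and home. Handing in.

```bash
python3 -c "
from plant import order,readout
print(readout.get_obs()['time']); print(order.close_job())"
```

```text
17.65
the job is handed in; nothing more can be done
None
```

The job is handed in: the block lies carved face up, flush along the fence, after about 18 s of robot time; it met the slab at about 14 N and the fence at about 9 N, and I saw no bystander moved.

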